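# Slide the porcelain lid home over the palette's colour wells

## Task

Cover the porcelain palette: take the white lid by its blue knob, lay it flat on the palette's bare end, and slide it along the raised rim until it drops into the shallow pocket over the colour wells and sits fully home, then let go. Never carry the lid through the air above the wells, treat the porcelain gently (push no harder than about 20 N), and leave the other things where they are.

Things in the scene. Friction and masses are not known exactly. Their poses are not given: they have to be found in the camera images.
- tray: Fixed wooden tray, 182 (x) by 322 (y) mm, walls 18 mm high; origin at the centre of its underside, z up. In it, square to it, lies a white porcelain palette, 129 (x) by 260 (y) mm, WITH PLAY: shifted from its middle place by up to 14 mm along tray x and 20 mm along tray y (new each time, not measured). It stays put under forces below 50 N. Heights below are above the tray's underside.
- bare_end (a point): Point of the tray in the middle of the palette's bare end (palette in its middle place), at tray x 0, y -60 mm, on the flat top (height 28 mm), tray axes. The bare flat top runs from 65 mm on its -x side to the rim 46.75 mm on its +x side, and from 70 mm on its -y side to the pocket's edge 73 mm on its +y side.
- rim (a point): Point of the tray where the middle of the rim's inner top edge is when the palette is in its middle place: tray x 46.75 mm, y 0, height 36 mm. The raised rim, a straight fence 8 mm above the flat top and 17 mm thick, runs the palette's whole length along tray y. Its inner face (facing -x) is also the pocket's +x wall: a lid kept against it need only slide to +y.
- pocket_middle (a point): Point of the tray where the centre of the pocket's seat is when the palette is in its middle place: tray x 0, y 60 mm, height 23 mm. The pocket is 93.5 mm square and 5 mm deep below the flat top; its seat is a 12 mm ledge all round, the colour wells inside lie 5 mm deeper. Shifts with the palette, but this point does not. Beyond it the flat top goes on for 23 mm.
- lid_centre (a point): Centre of the loose lid (about 0.18 kg): square white plate 90 x 90 mm, 7 mm thick, with a blue bar knob in the middle, 18 mm (lid x) by 40 mm (lid y), 30 mm high: 37 mm in all. This point is 18.5 mm above the underside, inside the knob; z up. Starts flat on the table. Fits the pocket in any of its four square directions; seated, its plate stands 2 mm above the flat top.
- lid: The same lid; origin at the centre of its underside, same axes as the point at its centre.
- mug: Loose white mug, radius 40, 90 mm high, handle on its +y side; origin under its centre. Leave alone.
- blue_jar: Loose jar with a blue cap, radius 26, 60 mm high; origin under its centre. Leave alone.
- bowl: Loose blue bowl, radius 42, 40 mm high; origin under its centre. Leave alone.
- brush: Loose paint brush lying on the table, 190 mm long along its x; origin on its underside. Leave alone.
- tape: Loose yellow plastic ring lying flat, radius 36, 20 mm high; origin under its centre. Leave alone.
- red_jar: Loose jar with a red cap, radius 26, 60 mm high; origin under its centre. Leave alone.
- vase: Loose white vase, radius up to 48, 155 mm high; origin under its centre. Leave alone.
There are look-alikes about, which are no part of the job. What is shaped like the lid but green is not meant.

How it is judged:
By the outcome, as a careful person would: the job done as asked, in the order asked, and still so for the second after the job is handed in, with the robot touching nothing.
It also fails if it takes over 72 s, if anything falls off the work surface, if the arm or the gripper's body presses on something with over 40 N, if the wrist force passes 120 N, or if a joint passes its speed limit or range.

## Robot

A 6-joint arm with a two-finger parallel gripper is mounted at the origin on the work surface. World frame = base frame: x ahead of the robot, y to its left, z up, the work surface at z = 0. Lengths are in m, angles in rad, forces in N, time in s.
With the tool pointing down it reaches from about 0.25 to 0.8 m from the base axis. Payload 3.9 kg.
Tool frame: the origin (TCP) lies between the finger pads; the fingertips stand 19 mm ahead of it and the grasp point (between the pads) is the TCP; z points along the fingers, y is the line along which they close (so a half turn about z gives the same grasp; the last joint's range is limited). The gripper opens to 85 mm and grips with 20 to 120 N. Pads are 22 mm wide; open, the fingers measure 114 mm over their backs; the gripper's body (76 mm by 85 mm) begins 54 mm behind the grasp point. The pads swing forward as they close: fully open they stand 13 mm farther back than shut.
Start: joints at [-1.142, 0.26, -0.138, 1.173, 0, 1.571], TCP at [0.218, -0.477, 0.25] pointing down, gripper open.
Joint ranges: [-2.78, 2.78], [-0.83, 1.72], [-1.28, 1.37], [-1.9, 2.12], [-1.57, 1.48], [-3.14, 3.14]. Speed limits (rad/s): [2.57, 2.57, 3.14, 3.14, 3.14, 3.14].

## Interface

Orientations are given as a rotation vector (axis times angle).
In Python, from plant import get_obs, eyes, env gives the robot as it stands. The module is installed in compiled form; this text tells all that it offers.
- The arm moves only by the tool carry_out, never from a script. Its argument "plan" is one flat list of numbers, 7 for each row, row after row: the shift along the tool's x, y, z in m, then the turn, a rotation vector about the tool's x, y, z in degrees, then the gripper's target within -1 to 1 (fully open at 1, half-way at 0, shut at -1). A call has 1 to 5 rows; each row is the pose to reach, as a shift and turn from the pose commanded when the call began, along the tool's axes at that moment; what a row does not reach only later rows make up. A row lasts 1/12 s, in which the tool goes at most 41.7 mm and 7.16 degrees, less where a joint would pass 70% of its speed; a pose out of reach is approached as far as the arm can. A call with a gripper value outside its range is refused whole. The fingers move at their own pace and stop on an object; the grip force is fixed at half the most. Time passes only in rows, so rows that repeat a pose let the fingers close. It gives the time, the measured TCP pose, the force, the opening and the grip force at its end, in the units of the state.
- get_obs(): the state, without advancing time (a new reading comes with each control period).
- eyes.get_image(name): name is "side" or "top" or "wrist"; returns a dict with "frame" (480x640x3 uint8, blue, green, red), "range_z" (480x640 float32, m along the optical axis (not along the pixel's ray), 0 where there is no reading), "intrinsics" (3x3 intrinsics, pixels), "R" (3x3) and "t" (3): a world point X has camera coordinates R X + t. Camera axes: x right, y down, z forward; pixel columns grow to the right and rows downward; lengths in m; the calibration is good to about 2 mm. A picture is of the moment at which its call begins.
- env.sign_off(): hands the job in; it is judged then, once.
The state is a dict: "time_s": time; "joints": joint angles; "dq": joint speeds; "effort": joint torques, N m; "eef_pos": TCP position; "eef_rot": TCP orientation; "force": force on the tool from outside, world axes, zero at the start; "torque": the same for the moment, N m; "finger_gap": finger opening in m; "finger_force": force on a finger pad.
Only numpy, scipy, OpenCV 4.12 (cv2) and the standard library are available. Lean on these libraries where they do the work, as an engineer would, in place of code of your own. Each camera call takes 0.05 s, during which the arm holds its last target. There are 200 camera calls.

## Working session

There is one attempt and no reset: what is moved stays moved. The work goes in short steps, Python scripts to look and compute and a tool call to move; the robot and the scene stay as the last step left them, time stands still between calls to the robot, and variables do not carry over. Pictures are saved under pics/ and viewed, at most 10 in all, crops included, and the job is handed in when it is done.

Besides the shell and the picture viewer there is one more tool, called by a JSON object that holds its "name" and its "arguments". carry_out: Moves the arm, as the interface text tells. Its arguments: {"type":"object","properties":{"plan":{"type":"array","items":{"type":"number"}}},"required":["plan"]}

```bash
mkdir -p pics; cat > h.py <<'E'
import numpy as np, cv2
from plant import get_obs, eyes, env
def world(im):
    K,R,t=im["intrinsics"],im["R"],im["t"]; z=im["range_z"]
    v,u=np.mgrid[:480,:640]
    c=np.stack([(u-K[0,2])/K[0,0]*z,(v-K[1,2])/K[1,1]*z,z],-1)
    W=(c-t)@R; W[z==0]=np.nan
    return W
E
python3 - <<'E'
from h import *
for n in("top","side"):
    im=eyes.get_image(n); cv2.imwrite(f"pics/{n}0.png",im["frame"]); np.savez(f"{n}0.npz",**im)
    print(n,-im["R"].T@im["t"])
o=get_obs();print(o)
E
```

```text
top [ 0.34755898 -0.01465866  1.03060387]
side [-0.3151897   1.02169663  0.8040907 ]
{'time_s': 0.1, 'joints': array([-1.14204235e+00,  2.60632972e-01, -1.39202523e-01,  1.17271577e+00,
       -2.13164796e-05,  1.57078389e+00]), 'dq': array([ 1.34992403e-03, -1.74616986e-03,  3.38925751e-03,  1.39878018e-03,
       -1.30222150e-03,  9.09423026e-05]), 'effort': array([-6.16306716e-04, -4.06509233e+01,  2.54526579e+01,  1.01035365e-02,
       -6.04346542e-05,  9.37977802e-06]), 'eef_pos': array([ 0.21802153, -0.47696789,  0.24955464]), 'eef_rot': array([-3.06800353e+00, -6.67993657e-01,  6.18811452e-04]), 'force': array([-0.25294435,  0.95697156,  0.07037367]), 'torque': array([ 0.01898787,  0.04305188, -0.00957734]), 'finger_force': 0.0, 'finger_gap': 0.08539237283604925}
```

View pics/top0.png

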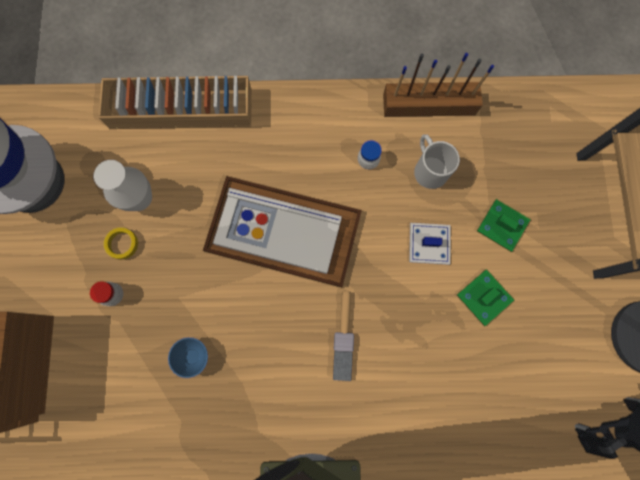

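The top view shows the white lid with its blue knob at (431,243). Two green look-alikes are at (503,225) and (486,297). The tray is centred near (284,231), with the wells at its left end, the bare end to the right, and the rim along the top. Only the lid at (431,243) is white with a blue knob, so that is the one meant. I'll confirm it in a crop and measure.

```bash
python3 - <<'E'
from h import *
im=dict(np.load("top0.npz")); W=world(im); f=im["frame"]
a=cv2.resize(f[165:295,195:365],None,fx=4,fy=4,interpolation=2)[:,:,:]; b=cv2.resize(f[165:335,385:545],None,fx=3,fy=3,interpolation=2)
c=np.zeros((590,800,3),np.uint8); A=cv2.resize(f[165:295,195:365],(470,360)); c[:360,:470]=A; B=cv2.resize(f[190:320,390:540],(325,282));c[:282,475:]=B
cv2.imwrite("pics/crop0.png",c)
hsv=cv2.cvtColor(f,cv2.COLOR_BGR2HSV); H,S,V=cv2.split(hsv); z=W[...,2]
def rect(m,name,box):
    mm=np.zeros_like(m);y0,y1,x0,x1=box;mm[y0:y1,x0:x1]=m[y0:y1,x0:x1]
    n,l,st,_=cv2.connectedComponentsWithStats(mm.astype(np.uint8)); k=1+np.argmax(st[1:,4]); q=l==k
    P=W[q];P=P[~np.isnan(P[:,2])]
    r=cv2.minAreaRect((P[:,:2]*1000).astype(np.float32)); print(name,q.sum(),r,"z",np.percentile(P[:,2],[5,50,95]).round(4))
rect((S<70)&(V>120)|((H>100)&(H<130)&(S>120)),"lid",(215,275,400,460))
rect((H>100)&(H<130)&(S>130)&(z>.025),"knob",(225,262,412,450))
rect((S<70)&(V>110),"palette",(170,290,200,365))
rect((z>.010)&(z<.06),"tray",(165,295,195,370))
rect((z>.032)&(z<.045),"rim",(175,290,200,360))
E
```

```text
lid 1538 ((556.1937866210938, -279.8992919921875), (93.94444274902344, 91.20538330078125), 85.06230163574219) z [0.0024 0.0075 0.0366]
knob 123 ((554.9103393554688, -277.2823486328125), (37.91953659057617, 15.082396507263184), 84.10542297363281) z [0.0299 0.0366 0.0396]
palette 6349 ((593.4166870117188, 67.25080108642578), (269.8208312988281, 138.05642700195312), 74.07051849365234) z [0.018  0.0279 0.0368]
tray 8801 ((591.8597412109375, 53.80674743652344), (323.47222900390625, 183.48654174804688), 74.17443084716797) z [0.0142 0.0263 0.0361]
rim 910 ((641.2286376953125, 49.06147003173828), (259.2928466796875, 20.821142196655273), 73.97835540771484) z [0.0331 0.0361 0.0391]
```

View pics/crop0.png

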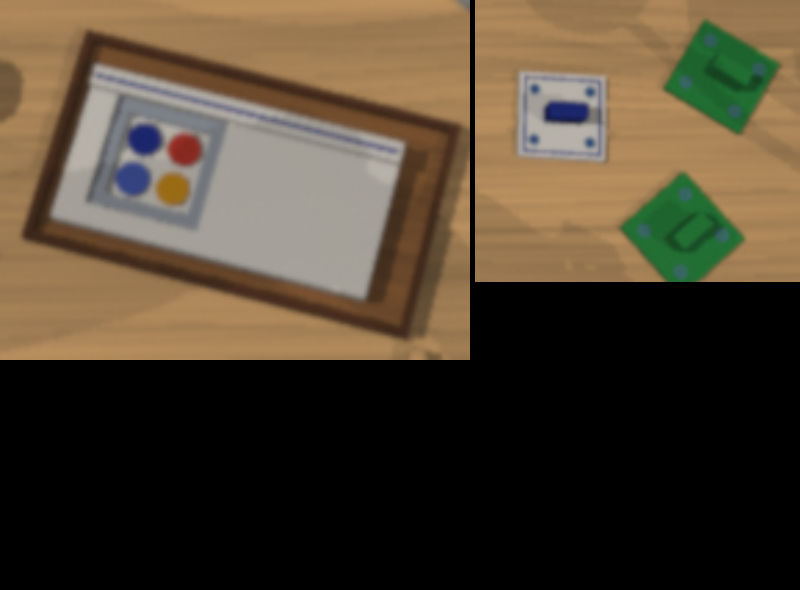

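The crop confirms the white lid with its blue knob bar; the other two plates are green. Next, the approach.

```bash
cat >> h.py <<'E'
from scipy.spatial.transform import Rotation as Ro
def to(p,yaw_deg,o=None):
    """shift (mm, tool axes) and turn (deg rotvec) to TCP p (m) with tool y (mod 180) at yaw, pointing down"""
    o=o or get_obs(); R=Ro.from_rotvec(o["eef_rot"]); best=None
    for k in(0,180):
        y=np.radians(yaw_deg+k); yv=np.array([np.cos(y),np.sin(y),0]); zv=np.array([0,0,-1.]); xv=np.cross(yv,zv)
        T=R.inv()*Ro.from_matrix(np.c_[xv,yv,zv])
        r=np.degrees(T.as_rotvec())
        if best is None or np.linalg.norm(r)<np.linalg.norm(best): best=r
    print("pos",o["eef_pos"].round(4),"t",o["time_s"],"F",o["force"].round(1),"gap",round(o["finger_gap"],4),"q6",o["joints"][5].round(2))
    print("shift mm",(R.inv().apply(np.array(p)-o["eef_pos"])*1000).round(1),"turn",best.round(1))
    print("tool axes (cols)",R.as_matrix().round(3).tolist())
E
python3 -c "
from h import *
to([.555,-.279,.12],-5.3)"
```

```text
pos [ 0.218  -0.477   0.2496] t 0.1 F [-0.3  1.   0.1] gap 0.0854 q6 1.57
shift mm [388.8 -39.7 129.6] turn [ -0.1  -0.1 -60.1]
tool axes (cols) [[0.909, 0.416, -0.001], [0.416, -0.909, 0.002], [-0.0, -0.002, -1.0]]
```

{"name": "carry_out", "arguments": {"plan": [0.039,-0.004,0.0,0,0,-6,1,0.078,-0.008,0,0,0,-12,1,0.117,-0.012,0,0,0,-18,1,0.155,-0.016,0,0,0,-24,1,0.193,-0.02,0,0,0,-30,1]}}

```text
time_s: 0.52
eef_pos: [0.3865, -0.3778, 0.2499]
eef_rot: [-2.788, -1.446, 0.0]
force: [0.1, -1.0, 1.0]
finger_gap: 0.0856
finger_force: 0.0
```

```bash
python3 -c "
from h import *
to([.555,-.279,.16],-5.3)"
```

```text
pos [ 0.3865 -0.3778  0.2499] t 0.5167 F [ 0.1 -1.   1. ] gap 0.0856 q6 1.41
shift mm [177.8  80.9  89.8] turn [ -0.   -0.  -29.9]
tool axes (cols) [[0.576, 0.818, -0.001], [0.818, -0.576, 0.001], [0.0, -0.001, -1.0]]
```

{"name": "carry_out", "arguments": {"plan": [0.035,0.016,0.012,0,0,-6,1,0.07,0.032,0.025,0,0,-12,1,0.105,0.048,0.04,0,0,-18,1,0.14,0.064,0.065,0,0,-24,1,0.172,0.08,0.075,0,0,-30,1]}}

```text
time_s: 0.93
eef_pos: [0.5502, -0.2835, 0.1727]
eef_rot: [-2.316, -2.117, 0.003]
force: [-0.3, -0.7, -1.5]
finger_gap: 0.0852
finger_force: 0.0
```

```bash
python3 - <<'E'
from h import *
im=eyes.get_image("wrist"); cv2.imwrite("pics/w1.png",im["frame"]); W=world(im); z=W[...,2]
H,S,V=cv2.split(cv2.cvtColor(im["frame"],cv2.COLOR_BGR2HSV))
near=np.hypot(W[...,0]-.555,W[...,1]+.279)<.075
for n,m in(("plate",near&(z>.003)&(z<.012)),("knob",near&(z>.034)&(z<.040))):
    P=W[m]; print(n,len(P),cv2.minAreaRect((P[:,:2]*1000).astype(np.float32)),P.mean(0).round(4))
to([.555,-.279,.031],-5.3)
E
```

```text
plate 12802 ((556.392578125, -277.9284362792969), (90.51468658447266, 90.34547424316406), 85.42121887207031) [ 0.5566 -0.2745  0.0066]
knob 1526 ((556.2340087890625, -277.5517272949219), (39.80048751831055, 17.840394973754883), 85.74427032470703) [ 0.5564 -0.2769  0.0364]
pos [ 0.5565 -0.2795  0.1702] t 0.9833 F [ 7.   1.  -0.7] gap 0.0853 q6 1.18
shift mm [ -0.4  -1.5 139.2] turn [ 0.  -0.3  0.7]
tool axes (cols) [[0.08, 0.997, 0.001], [0.997, -0.08, 0.006], [0.006, 0.0, -1.0]]
```

View pics/w1.png

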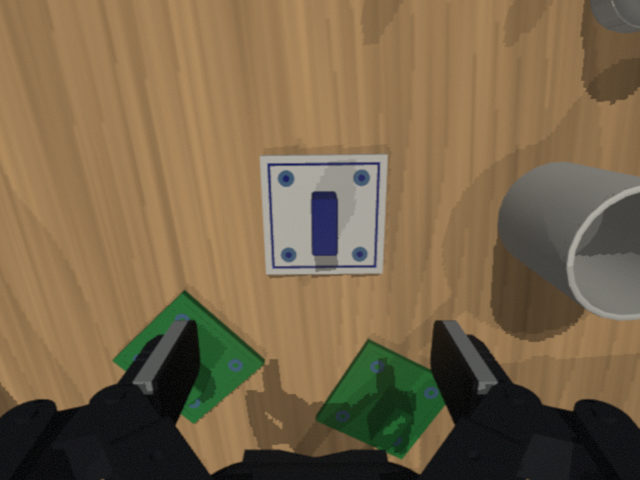

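The wrist view shows the lid squarely ahead at (324,215), with a plate of 90.5 x 90.3 mm and a knob of 40 x 18 mm. It matches the description and nothing is near it. Descending.

{"name": "carry_out", "arguments": {"plan": [0.001,0,0.035,0,0,0,1,0.002,0,0.07,0,0,0,1,0.002,0,0.105,0,0,0,1,0.002,0,0.13,0,0,0,1,0.002,0,0.138,0,0,0,1]}}

```text
time_s: 1.4
eef_pos: [0.5469, -0.2814, 0.0324]
eef_rot: [-2.318, -2.108, 0.005]
force: [-0.6, 0.6, -0.3]
finger_gap: 0.0855
finger_force: 0.0
```

```bash
python3 -c "
from h import *
to([.5563,-.2777,.032],-4.4)"
```

```text
pos [ 0.5469 -0.2814  0.0324] t 1.4 F [-0.6  0.6 -0.3] gap 0.0855 q6 1.19
shift mm [4.6 9.  0.3] turn [-0.5 -0.2 -1. ]
tool axes (cols) [[0.095, 0.995, -0.008], [0.995, -0.095, 0.004], [0.003, -0.008, -1.0]]
```

{"name": "carry_out", "arguments": {"plan": [0,0,0,0,0,0,1,0,0,0,0,0,0,1]}}

```text
time_s: 1.57
eef_pos: [0.5508, -0.2835, 0.0378]
eef_rot: [2.325, 2.113, 0.0]
force: [0.8, -0.2, 0.1]
finger_gap: 0.0851
finger_force: 0.0
```

```bash
python3 -c "
from h import *
to([.5563,-.2777,.032],-4.4)"
```

```text
pos [ 0.5508 -0.2835  0.0378] t 1.5667 F [ 0.8 -0.2  0.1] gap 0.0851 q6 1.19
shift mm [6.3 5.  5.8] turn [ 0.   0.  -1.1]
tool axes (cols) [[0.095, 0.995, 0.0], [0.995, -0.095, -0.0], [-0.0, 0.0, -1.0]]
```

{"name": "carry_out", "arguments": {"plan": [0.006,0.005,0.006,0,0,-1,1,0.006,0.005,0.006,0,0,-1,1,0.006,0.005,0.006,0,0,-1,0,0.006,0.005,0.006,0,0,-1,-1,0.006,0.005,0.006,0,0,-1,-1]}}

```text
time_s: 1.98
eef_pos: [0.5566, -0.278, 0.0322]
eef_rot: [2.305, 2.133, 0.001]
force: [-0.5, 0.9, 0.6]
finger_gap: 0.0517
finger_force: 0.0
```

{"name": "carry_out", "arguments": {"plan": [0,0,0,0,0,0,-1,0,0,0,0,0,0,-1,0,0,0,0,0,0,-1,0,0,0,0,0,0,-1,0,0,0,0,0,0,-1]}}

```text
time_s: 2.4
eef_pos: [0.5564, -0.2779, 0.0317]
eef_rot: [2.305, 2.133, 0.0]
force: [-0.2, -0.9, 3.4]
finger_gap: 0.0167
finger_force: 59.4
```

{"name": "carry_out", "arguments": {"plan": [0,0,-0.02,0,0,0,-1,0,0,-0.045,0,0,0,-1,0,0,-0.07,0,0,0,-1,0,0,-0.08,0,0,0,-1,0,0,-0.08,0,0,0,-1]}}

```text
time_s: 2.82
eef_pos: [0.5579, -0.2787, 0.1138]
eef_rot: [2.302, 2.131, 0.003]
force: [0.3, -0.0, -1.8]
finger_gap: 0.0168
finger_force: 58.9
```

```bash
python3 -c "
from h import *
to([.5644,.0065,.11],-15.9)"
```

```text
pos [ 0.5579 -0.2787  0.1138] t 2.8167 F [ 0.3 -0.  -1.8] gap 0.0168 q6 1.18
shift mm [284.8 -15.6   3.2] turn [ 0.3  0.1 11.5]
tool axes (cols) [[0.077, 0.997, 0.005], [0.997, -0.077, -0.002], [-0.002, 0.005, -1.0]]
```

{"name": "carry_out", "arguments": {"plan": [0.03,-0.002,0,0,0,1,-1,0.06,-0.003,0,0,0,2,-1,0.09,-0.005,0,0,0,4,-1,0.12,-0.007,0,0,0,5,-1,0.15,-0.008,0,0,0,6,-1]}}

```text
time_s: 3.23
eef_pos: [0.558, -0.1261, 0.1092]
eef_rot: [-2.413, -2.007, 0.003]
force: [0.2, -0.0, -1.7]
finger_gap: 0.0166
finger_force: 58.9
```

{"name": "carry_out", "arguments": {"plan": [0.03,0.001,0,0,0,1,-1,0.06,0.002,0,0,0,2,-1,0.09,0.004,0,0,0,4,-1,0.12,0.005,0,0,0,5,-1,0.12,0.005,0,0,0,5.5,-1]}}

```text
time_s: 3.65
eef_pos: [0.5865, -0.0054, 0.1093]
eef_rot: [-2.501, -1.896, -0.001]
force: [0.3, -0.8, -2.2]
finger_gap: 0.0171
finger_force: 58.9
```

```bash
python3 - <<'E'
from h import *
im=eyes.get_image("wrist"); cv2.imwrite("pics/w2.png",im["frame"]); np.savez("w2.npz",**im)
to([.5644,.0065,.11],-15.9)
E
```

```text
pos [ 0.5858 -0.0078  0.1093] t 3.7 F [-0.1 -0.5 -1.6] gap 0.0168 q6 1.83
shift mm [  8.  -24.5  -0.6] turn [-0.1  0.   0.2]
tool axes (cols) [[0.271, 0.963, -0.003], [0.963, -0.271, 0.001], [-0.0, -0.003, -1.0]]
```

View pics/w2.png

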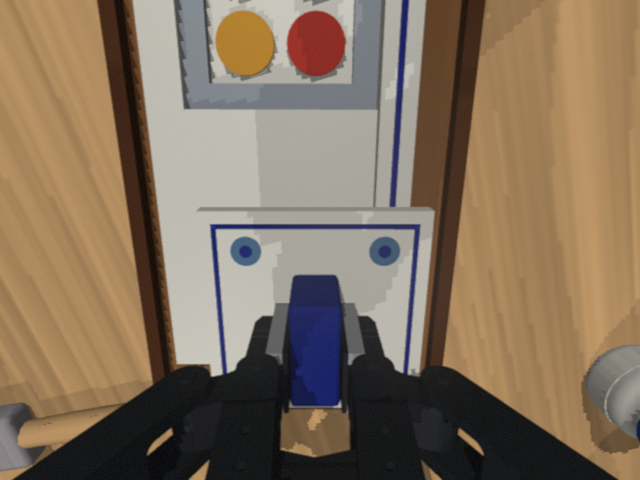

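The wrist view shows the lid held square at (315,300). The rim's inner edge is at column ~378 and the pocket's near edge at row ~108. The wells are ahead of the lid, which is still over the bare end. I'll refine the rim and pocket positions from this picture.

```bash
python3 - <<'E'
from h import *
im=dict(np.load("w2.npz")); W=world(im); z=W[...,2]; f=im["frame"]
H,S,V=cv2.split(cv2.cvtColor(f,cv2.COLOR_BGR2HSV))
# rim-inner edge points: per row, first column beyond 340 with z>.032 ; pocket edge per column: last row with z<.0255
P=[]
for r in range(20,195,4):
    c=np.where((z[r,350:460]>.032)&(z[r,350:460]<.042))[0]
    if len(c): P.append(W[r,350+c[0],:2])
P=np.array(P)*1000
l=cv2.fitLine(P.astype(np.float32),cv2.DIST_HUBER,0,.01,.01).ravel(); d=l[:2]*np.sign(l[1]); print("rim dir",np.degrees(np.arctan2(-d[0],d[1])),"pt",l[2:],"resid",np.std((P-l[2:])@[d[1],-d[0]]))
Q=[]
for c in range(200,365,5):
    r=np.where((z[60:150,c]<.0255)&(z[60:150,c]>.015))[0]
    if len(r): Q.append(W[60+r[-1],c,:2])
Q=np.array(Q)*1000
a=np.radians(-15.9); tx=np.array([np.cos(a),np.sin(a)]); ty=np.array([-tx[1],tx[0]])
print("rim inner tx",np.median(P@tx),"pocket near edge ty",np.percentile(Q@ty,[10,50,90]))
print("flat z",np.nanmedian(z[130:190,260:350]),"rim z",np.nanmedian(z[100:180,388:400]))
m=(z>.05)&(z<.105)&(V>120)&(S<60); m[:200]=0; B=W[m]; print("lid z?",len(B),np.percentile(B[:,2],[10,50,90]), "lid front edge ty",(B[:,:2]*1000@ty).max(),"tx range",np.percentile(B[:,:2]*1000@tx,[.5,99.5]))
print("TCP tx,ty",get_obs()["eef_pos"][:2]*1000@tx,get_obs()["eef_pos"][:2]*1000@ty)
E
```

```text
rim dir -15.775998 pt [635.8166  61.0452] resid 0.10425989291580387
rim inner tx 594.752564814982 pocket near edge ty [237.0491914  237.17115871 237.45637164]
flat z 0.027542414447812018 rim z 0.035799027540648135
lid z? 23449 [0.0833624  0.08420784 0.08497961] lid front edge ty 201.04510576685118 tx range [520.31118727 609.78955957]
TCP tx,ty 565.507382514753 152.96783003441078
```

{"name": "carry_out", "arguments": {"plan": [0.002,-0.012,0,0,0,0,-1,0.004,-0.025,0,0,0,0,-1,0.004,-0.025,0.02,0,0,0,-1,0.004,-0.025,0.038,0,0,0,-1,0.004,-0.025,0.042,0,0,0,-1]}}

```text
time_s: 4.12
eef_pos: [0.56, -0.0006, 0.0656]
eef_rot: [-2.505, -1.889, 0.009]
force: [-0.9, -0.5, -1.8]
finger_gap: 0.0166
finger_force: 58.9
```

{"name": "carry_out", "arguments": {"plan": [0,0,0,0,0,0,-1,0,0,0,0,0,0,-1,0,0,0,0,0,0,-1]}}

```text
time_s: 4.37
eef_pos: [0.5641, -0.0002, 0.0698]
eef_rot: [2.508, 1.891, 0.001]
force: [-0.1, 0.5, -1.4]
finger_gap: 0.0168
finger_force: 58.9
```

```bash
cat >> h.py <<'E'
def st():
    o=get_obs(); a=np.radians(-15.8); tx=np.array([np.cos(a),np.sin(a)]); ty=np.array([-tx[1],tx[0]])
    p=o["eef_pos"][:2]*1000; F=o["force"]; R=Ro.from_rotvec(o["eef_rot"]).as_matrix()
    print("tx,ty,z mm",(p@tx).round(1),(p@ty).round(1),(o["eef_pos"][2]*1000).round(1),"F tx,ty,z",(F[:2]@tx).round(1),(F[:2]@ty).round(1),F[2].round(1),"tool yaw",np.degrees(np.arctan2(R[1,1],R[0,1])).round(2),"tilt",R[2,:2].round(4),"t",o["time_s"],"torque",o["torque"].round(2))
E
python3 -c "
from h import *
st()
a=np.radians(-15.8); tx=np.array([np.cos(a),np.sin(a)]); ty=np.array([-tx[1],tx[0]]); print(np.array([635.8,61.05])@tx, 'pocket edge shift', )"
```

```text
tx,ty,z mm 542.8 153.4 69.8 F tx,ty,z -0.2 0.5 -1.4 tool yaw -15.96 tilt [0.0001 0.001 ] t 4.3667 torque [ 0.02 -0.04  0.02]
595.1554912040925 pocket edge shift
```

{"name": "carry_out", "arguments": {"plan": [0,0,0.003,0,0,0,-1,0,0,0.006,0,0,0,-1,0,0,0.008,0,0,0,-1,0,0,0.009,0,0,0,-1,0,0,0.009,0,0,0,-1]}}

```text
time_s: 4.78
eef_pos: [0.5632, 0.0003, 0.0601]
eef_rot: [-2.508, -1.892, 0.001]
force: [-0.4, 0.2, -1.5]
finger_gap: 0.0171
finger_force: 58.9
```

{"name": "carry_out", "arguments": {"plan": [0,0,0.0005,0,0,0,-1,0,0,0.001,0,0,0,-1,0,0,0.001,0,0,0,-1]}}

```text
time_s: 5.03
eef_pos: [0.5635, 0.0003, 0.0596]
eef_rot: [2.508, 1.892, 0.0]
force: [0.0, -0.8, -0.4]
finger_gap: 0.0166
finger_force: 59.2
```

Contact is beginning; pressing slightly lower.

{"name": "carry_out", "arguments": {"plan": [0,0,0.0005,0,0,0,-1,0,0,0.001,0,0,0,-1,0,0,0.001,0,0,0,-1]}}

```text
time_s: 5.28
eef_pos: [0.5636, 0.0002, 0.0594]
eef_rot: [2.508, 1.892, 0.001]
force: [-3.4, 0.7, 6.2]
finger_gap: 0.0168
finger_force: 60.0
```

```bash
python3 -c "
from h import *
st()"
```

```text
tx,ty,z mm 542.2 153.6 59.4 F tx,ty,z -3.4 -0.3 6.2 tool yaw -15.93 tilt [0.0002 0.0007] t 5.2833 torque [0.04 0.5  0.04]
```

Now slide sideways to the rim.

{"name": "carry_out", "arguments": {"plan": [0,0.0015,0,0,0,0,-1,0,0.003,0,0,0,0,-1,0,0.0045,0,0,0,0,-1,0,0.006,0,0,0,0,-1,0,0.006,0,0,0,0,-1]}}

```text
time_s: 5.7
eef_pos: [0.5682, -0.001, 0.0593]
eef_rot: [-2.506, -1.891, 0.001]
force: [-4.0, 0.3, 9.3]
finger_gap: 0.0168
finger_force: 60.4
```

```bash
python3 -c "
from h import *
st()"
```

```text
tx,ty,z mm 547.0 153.8 59.3 F tx,ty,z -3.9 -0.8 9.3 tool yaw -15.92 tilt [ 0.0007 -0.0017] t 5.7 torque [ 0.23  0.91 -0.02]
```

{"name": "carry_out", "arguments": {"plan": [0,0.0005,-0.0005,0,0,0,-1,0,0.001,-0.0005,0,0,0,-1,0,0.0015,-0.0005,0,0,0,-1,0,0.0015,-0.0005,0,0,0,-1]}}

```text
time_s: 6.03
eef_pos: [0.5697, -0.0015, 0.0593]
eef_rot: [-2.506, -1.892, 0.001]
force: [-4.2, 1.7, 7.2]
finger_gap: 0.0166
finger_force: 60.2
```

```bash
python3 -c "
from h import *
st()"
```

```text
tx,ty,z mm 548.6 153.7 59.3 F tx,ty,z -4.5 0.4 7.2 tool yaw -15.92 tilt [ 0.0005 -0.0016] t 6.0333 torque [0.33 0.88 0.  ]
```

{"name": "carry_out", "arguments": {"plan": [0,0.0005,0,0,0,0,-1,0,0.001,0,0,0,0,-1,0,0.001,0,0,0,0,-1]}}

```text
time_s: 6.28
eef_pos: [0.5708, -0.0018, 0.0594]
eef_rot: [-2.507, -1.892, 0.001]
force: [-4.3, 1.6, 7.4]
finger_gap: 0.0169
finger_force: 60.2
```

```bash
python3 -c "
from h import *
st()"
```

```text
tx,ty,z mm 549.7 153.7 59.4 F tx,ty,z -4.6 0.4 7.4 tool yaw -15.92 tilt [ 0.0004 -0.0015] t 6.2833 torque [ 0.21  0.86 -0.01]
```

{"name": "carry_out", "arguments": {"plan": [0,0.0005,-0.0002,0,0,0,-1,0,0.001,-0.0003,0,0,0,-1,0,0.001,-0.0003,0,0,0,-1]}}

```text
time_s: 6.53
eef_pos: [0.5716, -0.002, 0.0594]
eef_rot: [-2.506, -1.892, 0.001]
force: [-3.8, 1.4, 6.3]
finger_gap: 0.0171
finger_force: 60.0
```

```bash
python3 -c "
from h import *
st()"
```

```text
tx,ty,z mm 550.6 153.7 59.4 F tx,ty,z -4.0 0.3 6.3 tool yaw -15.92 tilt [ 0.0004 -0.0018] t 6.5333 torque [0.29 0.81 0.04]
```

{"name": "carry_out", "arguments": {"plan": [0,0.0005,0,0,0,0,-1,0,0.001,0,0,0,0,-1,0,0.001,0,0,0,0,-1]}}

```text
time_s: 6.78
eef_pos: [0.5717, -0.0021, 0.0593]
eef_rot: [-2.505, -1.891, 0.003]
force: [-6.2, 2.6, 8.7]
finger_gap: 0.017
finger_force: 60.3
```

```bash
python3 -c "
from h import *
st()"
```

```text
tx,ty,z mm 550.7 153.7 59.3 F tx,ty,z -6.7 0.8 8.7 tool yaw -15.91 tilt [ 0.0004 -0.0035] t 6.7833 torque [0.38 1.1  0.07]
```

{"name": "carry_out", "arguments": {"plan": [0,0.0005,0,0,0,0,-1,0,0.001,0,0,0,0,-1,0,0.001,0,0,0,0,-1]}}

```text
time_s: 7.03
eef_pos: [0.5718, -0.0022, 0.0593]
eef_rot: [-2.504, -1.891, 0.004]
force: [-7.2, 1.9, 9.3]
finger_gap: 0.0169
finger_force: 60.5
```

```bash
python3 -c "
from h import *
st()"
```

```text
tx,ty,z mm 550.8 153.6 59.3 F tx,ty,z -7.5 -0.1 9.3 tool yaw -15.89 tilt [ 0.0004 -0.0049] t 7.0333 torque [0.5  1.37 0.12]
```

The lid is in firm contact with the rim (7 N). I'll ease off a little and slide along it.

{"name": "carry_out", "arguments": {"plan": [0.003,-0.0007,-0.0005,0,0,0,-1,0.009,-0.0007,-0.0005,0,0,0,-1,0.016,-0.0007,-0.0005,0,0,0,-1,0.023,-0.0007,-0.0005,0,0,0,-1,0.03,-0.0007,-0.0005,0,0,0,-1]}}

```text
time_s: 7.45
eef_pos: [0.579, 0.0241, 0.0596]
eef_rot: [2.509, 1.89, -0.011]
force: [-9.3, -5.4, 9.4]
finger_gap: 0.0168
finger_force: 60.3
```

```bash
python3 -c "
from h import *
st()"
```

```text
tx,ty,z mm 550.6 180.8 59.6 F tx,ty,z -7.5 -7.7 9.4 tool yaw -16.02 tilt [-0.006  -0.0039] t 7.45 torque [-1.01  1.44  0.03]
```

{"name": "carry_out", "arguments": {"plan": [0.006,-0.0004,-0.0005,0,0,0,-1,0.012,-0.0004,-0.0005,0,0,0,-1,0.018,-0.0004,-0.0005,0,0,0,-1,0.024,-0.0004,-0.0005,0,0,0,-1,0.03,-0.0004,-0.0005,0,0,0,-1]}}

```text
time_s: 7.87
eef_pos: [0.5873, 0.0535, 0.0596]
eef_rot: [2.509, 1.891, -0.01]
force: [-6.2, -4.8, 4.9]
finger_gap: 0.0166
finger_force: 59.9
```

```bash
python3 -c "
from h import *
st()"
```

```text
tx,ty,z mm 550.6 211.4 59.6 F tx,ty,z -4.6 -6.3 4.9 tool yaw -15.99 tilt [-0.005  -0.0037] t 7.8667 torque [-0.9   1.13 -0.05]
```

{"name": "carry_out", "arguments": {"plan": [0.006,0,0,0,0,0,-1,0.012,0,0,0,0,0,-1,0.018,0,0,0,0,0,-1,0.024,0,0,0,0,0,-1,0.03,0,0,0,0,0,-1]}}

```text
time_s: 8.28
eef_pos: [0.5955, 0.0822, 0.0594]
eef_rot: [2.509, 1.891, -0.01]
force: [-6.6, -4.0, 4.0]
finger_gap: 0.0168
finger_force: 59.8
```

```bash
python3 -c "
from h import *
st()"
```

```text
tx,ty,z mm 550.6 241.3 59.4 F tx,ty,z -5.3 -5.7 4.0 tool yaw -15.99 tilt [-0.0054 -0.0038] t 8.2833 torque [-1.    1.13 -0.01]
```

{"name": "carry_out", "arguments": {"plan": [0.006,0,0,0,0,0,-1,0.012,0,0,0,0,0,-1,0.018,0,0,0,0,0,-1,0.024,0,0,0,0,0,-1,0.03,0,0,0,0,0,-1]}}

```text
time_s: 8.7
eef_pos: [0.6037, 0.1111, 0.0592]
eef_rot: [2.509, 1.891, -0.011]
force: [-5.9, -3.3, 2.9]
finger_gap: 0.0166
finger_force: 59.6
```

```bash
python3 -c "
from h import *
st()"
```

```text
tx,ty,z mm 550.6 271.3 59.2 F tx,ty,z -4.8 -4.8 2.9 tool yaw -15.98 tilt [-0.0054 -0.004 ] t 8.7 torque [-0.91  1.16 -0.03]
```

{"name": "carry_out", "arguments": {"plan": [0.002,0,0.0002,0,0,0,-1,0.004,0,0.0004,0,0,0,-1,0.006,0,0.0005,0,0,0,-1,0.008,0,0.0005,0,0,0,-1,0.008,0,0.0005,0,0,0,-1]}}

```text
time_s: 9.12
eef_pos: [0.6059, 0.1187, 0.0589]
eef_rot: [2.508, 1.891, -0.011]
force: [-6.4, -2.9, 5.6]
finger_gap: 0.0167
finger_force: 59.9
```

```bash
python3 -c "
from h import *
st()"
```

```text
tx,ty,z mm 550.7 279.2 58.9 F tx,ty,z -5.3 -4.5 5.6 tool yaw -15.95 tilt [-0.0056 -0.0038] t 9.1167 torque [-1.07  1.25 -0.02]
```

{"name": "carry_out", "arguments": {"plan": [0.001,-0.0003,0.0003,0,0,0,-1,0.0015,-0.0003,0.0005,0,0,0,-1,0.002,-0.0003,0.0005,0,0,0,-1,0.0025,-0.0003,0.0005,0,0,0,-1,0.003,-0.0003,0.0005,0,0,0,-1]}}

```text
time_s: 9.53
eef_pos: [0.6069, 0.1222, 0.0583]
eef_rot: [-2.508, -1.891, 0.008]
force: [-3.6, -1.7, -1.9]
finger_gap: 0.0173
finger_force: 59.0
```

```bash
python3 -c "
from h import *
st()"
```

```text
tx,ty,z mm 550.7 282.8 58.3 F tx,ty,z -3.0 -2.6 -1.9 tool yaw -15.96 tilt [-0.0035 -0.0036] t 9.5333 torque [-0.19  0.8   0.06]
```

Support has gone (Fz equals the lid's weight), so the lid is over the pocket opening. I'll lower it gently.

{"name": "carry_out", "arguments": {"plan": [0.001,-0.0008,0,0,0,0,-1,0.001,-0.0008,0.001,0,0,0,-1,0.001,-0.0008,0.002,0,0,0,-1,0.001,-0.0008,0.003,0,0,0,-1,0.001,-0.0008,0.003,0,0,0,-1]}}

```text
time_s: 9.95
eef_pos: [0.6074, 0.124, 0.0555]
eef_rot: [-2.508, -1.892, 0.004]
force: [-5.0, -2.7, 1.4]
finger_gap: 0.0171
finger_force: 59.3
```

```bash
python3 -c "
from h import *
st()"
```

```text
tx,ty,z mm 550.7 284.7 55.5 F tx,ty,z -4.1 -4.0 1.4 tool yaw -15.93 tilt [-0.002 -0.002] t 9.95 torque [-0.51  0.9   0.12]
```

{"name": "carry_out", "arguments": {"plan": [-0.001,-0.001,0,0,0,0,-1,-0.001,-0.001,0.0005,0,0,0,-1,-0.001,-0.001,0.001,0,0,0,-1,-0.001,-0.001,0.0015,0,0,0,-1,-0.001,-0.001,0.0015,0,0,0,-1]}}

```text
time_s: 10.37
eef_pos: [0.6073, 0.1239, 0.0545]
eef_rot: [-2.508, -1.892, 0.0]
force: [-2.5, -0.7, 0.3]
finger_gap: 0.0166
finger_force: 59.3
```

```bash
python3 -c "
from h import *
st()"
```

```text
tx,ty,z mm 550.6 284.6 54.5 F tx,ty,z -2.2 -1.3 0.3 tool yaw -15.93 tilt [-0.0001 -0.0002] t 10.3667 torque [-0.15  0.57  0.1 ]
```

{"name": "carry_out", "arguments": {"plan": [0,-0.0003,0.0005,0,0,0,-1,0,-0.0003,0.0008,0,0,0,-1,0,-0.0003,0.0008,0,0,0,-1]}}

```text
time_s: 10.62
eef_pos: [0.6073, 0.124, 0.0544]
eef_rot: [2.507, 1.892, 0.001]
force: [-3.5, -0.9, 4.5]
finger_gap: 0.0168
finger_force: 59.8
```

```bash
python3 -c "
from h import *
st()"
```

```text
tx,ty,z mm 550.6 284.7 54.4 F tx,ty,z -3.1 -1.8 4.5 tool yaw -15.93 tilt [0.0002 0.0007] t 10.6167 torque [-0.34  0.87  0.13]
```

Seated at 5.0 mm below the flat-top level. I'll ease off, open part-way to stay clear of the rim, and lift.

{"name": "carry_out", "arguments": {"plan": [0,-0.0003,-0.0006,0,0,0,-1,0,-0.0003,-0.0006,0,0,0,-0.2,0,-0.0003,-0.0006,0,0,0,-0.2,0,-0.0003,-0.0006,0,0,0,-0.2,0,-0.0003,-0.0006,0,0,0,-0.2]}}

```text
time_s: 11.03
eef_pos: [0.6077, 0.1244, 0.0546]
eef_rot: [2.508, 1.892, 0.002]
force: [0.7, 0.2, -0.7]
finger_gap: 0.0338
finger_force: 0.0
```

{"name": "carry_out", "arguments": {"plan": [0,0,0,0,0,0,-0.2,0,0,-0.01,0,0,0,-0.2,0,0,-0.03,0,0,0,-0.2,0,0,-0.06,0,0,0,-0.2,0,0,-0.09,0,0,0,-0.2]}}

```text
time_s: 11.45
eef_pos: [0.606, 0.1239, 0.1452]
eef_rot: [-2.507, -1.892, 0.003]
force: [1.3, -0.3, -0.2]
finger_gap: 0.0342
finger_force: 0.0
```

{"name": "carry_out", "arguments": {"plan": [-0.03,0,-0.03,0,0,0,-0.2,-0.06,0,-0.06,0,0,0,-0.2,-0.09,0,-0.08,0,0,0,-0.2,-0.12,0,-0.08,0,0,0,-0.2,-0.12,0,-0.08,0,0,0,-0.2]}}

```text
time_s: 11.87
eef_pos: [0.5735, 0.0044, 0.2276]
eef_rot: [2.509, 1.884, 0.003]
force: [-0.7, 0.5, -0.5]
finger_gap: 0.0343
finger_force: 0.0
```

```bash
python3 - <<'E'
from h import *
st()
im=eyes.get_image("wrist"); W=world(im); z=W[...,2]; cv2.imwrite("pics/w3.png",im["frame"])
a=np.radians(-15.8); tx=np.array([np.cos(a),np.sin(a)]); ty=np.array([-tx[1],tx[0]])
X=W[...,:2]*1000@tx; Y=W[...,:2]*1000@ty
def p(n,x0,x1,y0,y1):
    m=(X>x0)&(X<x1)&(Y>y0)&(Y<y1); print(n,m.sum(),(np.percentile(z[m],[10,50,90])*1000).round(1) if m.sum() else "")
p("flat",515,580,190,230)
p("lid near",515,585,243,260);p("lid far",515,585,310,325);p("lid -x",510,525,250,320);p("lid +x",575,590,250,320);p("flat far",515,585,335,345)
E
```

```text
tx,ty,z mm 550.7 160.4 227.6 F tx,ty,z -0.8 0.3 -0.5 tool yaw -16.2 tilt [-0.0013  0.0044] t 11.8667 torque [-0.    0.04  0.02]
flat 4298 [26.6 27.6 28.5]
lid near 2253 [28.6 29.5 30.5]
lid far 685 [28.5 29.6 30.7]
lid -x 2039 [28.4 29.5 30.5]
lid +x 2027 [28.5 29.5 30.6]
flat far 0
```

View pics/w3.png

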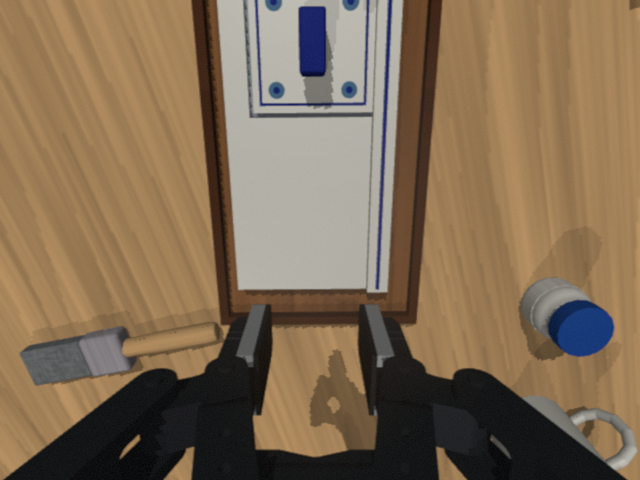

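The wrist view shows the lid seated in the pocket with its knob at (313,40). Its plate stands 2 mm above the flat top on all sides, as it should. The blue jar, mug and brush are undisturbed and the gripper is clear.

```bash
python3 -c "
from plant import env
print(env.sign_off())"
```

```text
the job is handed in; nothing more can be done
None
```

The lid is fully seated in the pocket over the wells after sliding along the rim; I let go and handed in the job at about 12 s, with force readings after each move never above about 10 N on any axis.

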